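# Make the soldering corner ready

### The arm

A 7-joint arm with a two-finger parallel gripper is mounted at the origin on the work surface. World frame = base frame: x ahead of the robot, y to its left, z up, the work surface at z = 0. Lengths are in mm, angles in rad, forces in N, time in s.
With the tool pointing down it reaches from about 425 to 875 mm from the base axis. Payload 8.4 kg.
Tool frame: the origin (TCP) lies at the very end of the fingers, on their centre line; the grasp point (between the pads) lies 19 mm behind it (grip_point_offset is the distance from the TCP to the grasp point, in mm); z points along the fingers, y is the line along which they close (so a half turn about z gives the same grasp; the last joint's range is limited). The gripper opens to 85 mm and grips with 20 to 120 N. Pads are 22 mm wide; open, the fingers measure 114 mm over their backs; the gripper's body (76 mm by 85 mm) begins 54 mm behind the grasp point. The pads swing forward as they close: fully open they stand 13 mm farther back than shut.
Start: joints at [-1.281, 0.333, 0.04, 1.465, -0.013, 1.343, -0.059], TCP at [246.4, 601.458, 231.308] pointing down, gripper open.
Joint ranges: [-2.58, 2.58], [-0.38, 2.09], [-1.3, 1.39], [0.25, 2.4], [-1.5, 4.64], [0.08, 2.09], [-2.65, 2.65]. Speed limits (rad/s): [2.22, 2.22, 2.79, 2.79, 3.14, 3.14, 3.14].

### API

Orientations are given as a unit quaternion [w, x, y, z].
In Python, from bench import goto, move_straight, movej, grip, pause, inverse_kinematics, get_image, calibration, MotionError, job_done, read_clock, read_joints, read_joint_vel, read_effort, read_ee_pos, read_eef_rot, read_force, read_wrist_torque, read_gripper_width, read_grip_force, grip_point_offset gives the robot as it stands. The module is installed in compiled form; this text tells all that it offers. Calls block until the motion is done:
- goto(position, orientation): joint-space move of the TCP to a pose.
- move_straight(position, orientation=None, v=150, max_force=None): straight line of the TCP; orientation=None keeps the orientation; v is the mean speed in mm/s. With max_force (N) it stops when the force on the tool has changed by that much, and returns True; else False.
- movej(angles): joint-space move.
- grip(opening, force=None): finger opening in mm; force is the grip in N (None keeps the last); returns when the fingers have stopped.
- pause(seconds).
- inverse_kinematics(position, orientation): joint angles nearest the present ones, or None.
- get_image(name): name is "scene" or "top"; returns the picture (384x512x3 uint8, red, green, blue); there is no depth.
- calibration(name): a dict with "fx", "fy", "cx", "cy" (pixels), "k1" (the pictures are not rectified: a ray, as slopes to the right and down, at radius r is drawn at 1 + k1 r^2 times it, then the intrinsics apply), "world_from_camera" (4x4, takes a point from camera to world coordinates). Camera axes: x right, y up, looking along -z (the intrinsics and any distortion apply to the point x, -y, -z); pixel columns grow to the right and rows downward; lengths in mm; the calibration is good to about 2 mm. A picture is of the moment at which its call begins. calibration takes no time and is no camera call.
A pose or a line that the arm cannot do raises MotionError and nothing moves.
- job_done(): hands the job in; it is judged then, once.
Readings, each from a call of its own:
- read_clock(): time.
- read_joints(): joint angles.
- read_joint_vel(): joint speeds.
- read_effort(): joint torques, N m.
- read_ee_pos(): TCP position.
- read_eef_rot(): TCP orientation.
- read_force(): force on the tool from outside, world axes, zero at the start.
- read_wrist_torque(): the same for the moment, N m.
- read_gripper_width(): finger opening in mm.
- read_grip_force(): force on a finger pad.
Only numpy, scipy, OpenCV 4.12 (cv2) and the standard library are available. Lean on these libraries where they do the work, as an engineer would, in place of code of your own. Each camera call takes 0.05 s, during which the arm holds its last target. There are 200 camera calls.

### The job

Get the soldering corner ready: slide the loose firebricks along their tray, never lifting them, into one closed-up row in the corner of the two rails, side by side, each with an end squarely against the long back rail and the first one's side against the end rail; also put the emery stick away flat in the open drawer and push the drawer fully home. When all that is done, pull the knob on the extractor box up as far as it goes to start it, hold it for a moment and let it spring back; leave the bottle, jar and tin where they stand.

Things in the scene. Friction and masses are not known exactly. Their poses are not given: they have to be found in the camera images.
- tray: Fixed steel soldering tray; x towards its back rail, y towards its end rail, z up; origin on the bench. Plate top 3 mm above the bench, x -150 to 142, y -195 to 195 mm. Back rail: inner face at x = 130 mm, along the whole y. End rail: inner face at y = 185 mm, x -50 to 130 mm. Rails 18 mm high; the other two sides are open. The first brick belongs at x 80, y 160 mm, the next at 50 mm steps to -y.
- brick1: One of up to four identical off-white firebricks (some may be absent), 100 x 50 x 30 mm, 0.15 kg, loose, lying flat on the tray plate. Origin: centre of its underside. x along its 100 mm length, y across its 50 mm width, z up. It slides when pushed.
- brick2: One of up to four identical off-white firebricks (some may be absent), 100 x 50 x 30 mm, 0.15 kg, loose, lying flat on the tray plate. Origin: centre of its underside. x along its 100 mm length, y across its 50 mm width, z up. It slides when pushed.
- brick3: One of up to four identical off-white firebricks (some may be absent), 100 x 50 x 30 mm, 0.15 kg, loose, lying flat on the tray plate. Origin: centre of its underside. x along its 100 mm length, y across its 50 mm width, z up. It slides when pushed.
- brick4: One of up to four identical off-white firebricks (some may be absent), 100 x 50 x 30 mm, 0.15 kg, loose, lying flat on the tray plate. Origin: centre of its underside. x along its 100 mm length, y across its 50 mm width, z up. It slides when pushed.
- stick: Emery stick: a loose flat wooden bar 130 x 24 x 14 mm, 40 g, dark emery paper over most of its length, lying on the bench in front of the extractor box. Origin: centre of its underside; x along its length, z through its 14 mm thickness.
- cabinet: Fixed low dark-red bench cabinet, 225 mm deep (x), 200 mm wide (y), 75 mm high, with one drawer that slides out of its front. Origin: middle of the front face, on the bench; x points into the cabinet, so the drawer opens along -x. It may stand to the right or the left of the tray.
- drawer_front (a point): Point on the outer face of the drawer's front panel, in the middle of its top edge, 67 mm above the bench; axes as the cabinet's (push along +x to close). The panel is 182 mm wide, 59 mm high, 14 mm thick, with no knob or handle that stands out.
- drawer_in (a point): Centre of the drawer's inner floor, 12 mm above the bench, axes as the cabinet's; moves with the drawer. Inside 185 mm (x) by 168 mm (y), walls 46 mm high, 5 mm thick. Uncovered is only the part from 19 mm behind the panel's outer face to the cabinet's front face.
- drawer (a joint): Drawer opening in m: 0 = fully home at its stop, panel flush with the cabinet's front; 0.16 = farthest out. It slides with about 1.5 N of friction and stays where it is left.
- extractor: Fixed grey fume-extractor control box 110 x 110 x 50 mm, black pull-up knob in the middle of its top. Origin: centre of its underside. It stands on the other side of the tray from the cabinet.
- knob_top (a point): Centre of the top of the round black knob, 84 mm above the bench at rest. The knob's head is 32 mm in diameter and 20 mm high, on a 14 mm stem that shows 14 mm below the head.
- knob (a joint): How far the knob is pulled straight up, in m: 0 at rest, 0.014 fully out (the extractor starts). A spring draws it back to 0 when let go; about 4 N to start it, 8 N fully out.
- bottle: White plastic bottle, 52 mm diameter, 130 mm tall, standing beyond the tray; not to be disturbed. Origin: centre of its underside.
- jar: Jar, 64 mm diameter, 70 mm tall, standing beyond the tray; not to be disturbed. Origin: centre of its underside.
- tin: Flat metal tin 70 x 100 x 30 mm beyond the tray; not to be disturbed. Origin: centre of its underside.
There are look-alikes about, which are no part of the job. Several things have the shape of the extractor; the one meant has the colours described above.

How it is judged (in metres and radians):
On the way, in this order (a step that is already met when the one before it is completed fails the run):
1. the bricks form the closed-up row in the corner, and the stick is in the drawer, which is fully home (x of each of brick1, brick2, brick3, brick4 in the frame of tray above 0.075 m and height (world z) of each of brick1, brick2, brick3, brick4 below 0.008 m and angle between the x axis of each of brick1, brick2, brick3, brick4 and the x axis of tray, either way round below 0.08 rad and y of each of brick1, brick2, brick3, brick4 in the frame of tray above 0 m and (distance between brick1 and brick2 below 0.057 m or distance between brick1 and brick3 below 0.057 m or distance between brick1 and brick4 below 0.057 m) and (distance between brick2 and brick1 below 0.057 m or distance between brick2 and brick3 below 0.057 m or distance between brick2 and brick4 below 0.057 m) and (distance between brick3 and brick1 below 0.057 m or distance between brick3 and brick2 below 0.057 m or distance between brick3 and brick4 below 0.057 m) and (distance between brick4 and brick1 below 0.057 m or distance between brick4 and brick2 below 0.057 m or distance between brick4 and brick3 below 0.057 m) and y of any of brick1, brick2, brick3, brick4 in the frame of tray above 0.155 m and x of stick in the frame of drawer_in between -0.09 and 0.09 m and y of stick in the frame of drawer_in between -0.08 and 0.08 m and z of stick in the frame of drawer_in between -0.01 and 0.03 m and value of joint drawer below 0.004 m), for 0.2 s.
2. the knob is pulled up and held for a moment (value of joint knob above 0.01 m), for 0.2 s.
At the end, for the whole second after the job is handed in: Bricks flat, ends within 5 mm of the back rail, square within 0.08 rad; the first within 5 mm of the end rail, each next beside its neighbour, gaps under 6 mm (10 mm in all for four); stick in the drawer; drawer within 4 mm of home; knob back within 2 mm of rest (all of step 1 and value of joint knob below 0.002 m); the robot touches nothing.
It fails at once if a brick is lifted clear of the tray (more than 40 mm above the bench) (height (world z) of any of brick1, brick2, brick3, brick4 above 0.04 m).
It fails at once if the bottle, jar or tin is shifted by more than 40 mm (distance of any of bottle, jar, tin from where it was at the start of the episode above 0.04 m).
Of brick1, brick2, brick3, brick4 only 2 to 4 are there at a start; the rules pass over those that are not, and their reading is None.
At some moment in a run one of brick1, brick2, brick3, brick4 may be knocked a few centimetres aside while the robot is not near it.
Once in a run the grip may slacken for a moment while it holds something.
It also fails if it takes over 210 s, if anything falls off the work surface, if the arm or the gripper's body presses on something with over 40 N, if the wrist force passes 120 N, or if a joint passes its speed limit or range.

## Working session

There is one attempt and no reset: what is moved stays moved. The work goes in short steps, each a Python script; the robot and the scene stay as the last script left them, time stands still between calls to the robot, and variables do not carry over. Pictures are saved under pics/ and viewed, at most 14 in all, crops included, and the job is handed in when it is done.

```bash
mkdir -p pics; cat > h.py <<'E'
import numpy as np, cv2
from bench import *
def snap(name,fn=None):
    im=get_image(name)
    if fn: cv2.imwrite('pics/'+fn,im[:,:,::-1])
    return im
def px2w(name,uv,z):
    c=calibration(name);T=np.array(c["world_from_camera"]);out=[]
    K=np.array([[c["fx"],0,c["cx"]],[0,c["fy"],c["cy"]],[0,0,1.]])
    p=cv2.undistortPoints(np.array(uv,float).reshape(-1,1,2),K,np.array([c["k1"],0,0,0.])).reshape(-1,2)
    d=np.c_[p[:,0],-p[:,1],-np.ones(len(p))]@T[:3,:3].T;o=T[:3,3]
    return o[:2]+d[:,:2]*((np.broadcast_to(z,len(p))-o[2])/d[:,2])[:,None]
def w2px(name,P):
    c=calibration(name);T=np.array(c["world_from_camera"])
    q=(np.array(P,float).reshape(-1,3)-T[:3,3])@T[:3,:3]
    x=np.c_[q[:,0]/-q[:,2],-q[:,1]/-q[:,2]];x=x*(1+c["k1"]*(x**2).sum(1))[:,None]
    return x*[c["fx"],c["fy"]]+[c["cx"],c["cy"]]
def down(a): # tool down, tool y axis (closing line) at world angle a+90deg ; tool x at angle a
    return [0,np.cos(a/2),np.sin(a/2),0]
E
python3 - <<'E'
from h import *
for n in("scene","top"):
    snap(n,n+"0.png");c=calibration(n);print(n,{k:np.round(v,2).tolist() for k,v in c.items()})
print(read_eef_rot(),read_ee_pos(),read_clock(),grip_point_offset)
E
```

```text
scene {'fx': 496.07, 'fy': 496.07, 'cx': 245.23, 'cy': 201.97, 'k1': -0.22, 'world_from_camera': [[0.87, -0.37, 0.32, 1103.11], [0.5, 0.66, -0.57, -999.6], [-0.0, 0.65, 0.76, 1439.19], [0.0, 0.0, 0.0, 1.0]]}
top {'fx': 400.26, 'fy': 400.26, 'cx': 256.02, 'cy': 180.54, 'k1': 0.02, 'world_from_camera': [[0.03, 1.0, -0.07, 438.6], [-1.0, 0.03, -0.01, 6.63], [-0.01, 0.07, 1.0, 1329.82], [0.0, 0.0, 0.0, 1.0]]}
[-8.81608196e-05  1.93189804e-01  9.81161139e-01 -7.15512821e-04] [246.2834975  601.09738376 230.51433649] 0.1 18.700000000000003
```

View pics/top0.png

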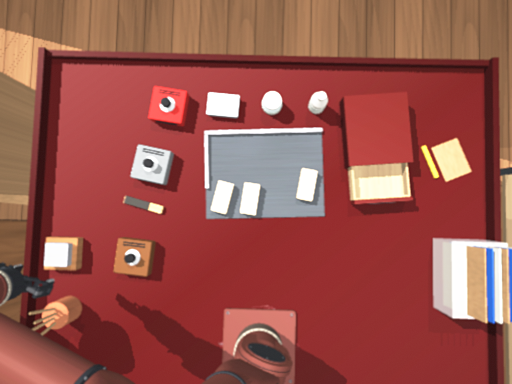

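View pics/scene0.png

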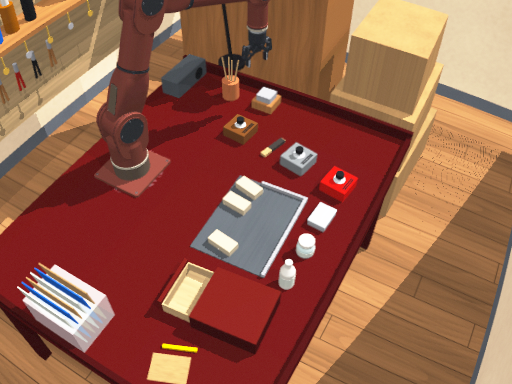

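```bash
python3 - <<'E'
import cv2
a=cv2.imread('pics/top0.png')[85:225,110:425];cv2.imwrite('pics/c1.png',cv2.resize(a[:, :160],None,fx=4.5,fy=4.2,interpolation=cv2.INTER_CUBIC))
cv2.imwrite('pics/c1.png',cv2.resize(a[:,:150],None,fx=4,fy=4,interpolation=cv2.INTER_CUBIC))
cv2.imwrite('pics/c2.png',cv2.resize(a[:,150:],None,fx=4,fy=4,interpolation=cv2.INTER_CUBIC))
b=cv2.imread('pics/scene0.png')[130:280,190:320]
for p in [(151,180),(223,197),(260,170),(130,203),(157,208),(380,183),(380,130),(300,230)]:print(p,cv2.imread('pics/top0.png')[p[1],p[0]])
E
```

```text
(151, 180) [238 237 233]
(223, 197) [254 255 255]
(260, 170) [166 159 151]
(130, 203) [107 114 117]
(157, 208) [218 252 255]
(380, 183) [231 254 255]
(380, 130) [ 63  68 184]
(300, 230) [ 46  45 150]
```

View pics/c1.png

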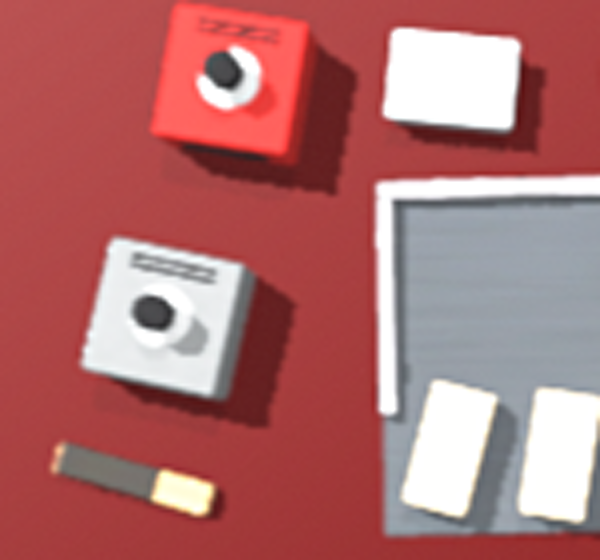

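View pics/c2.png

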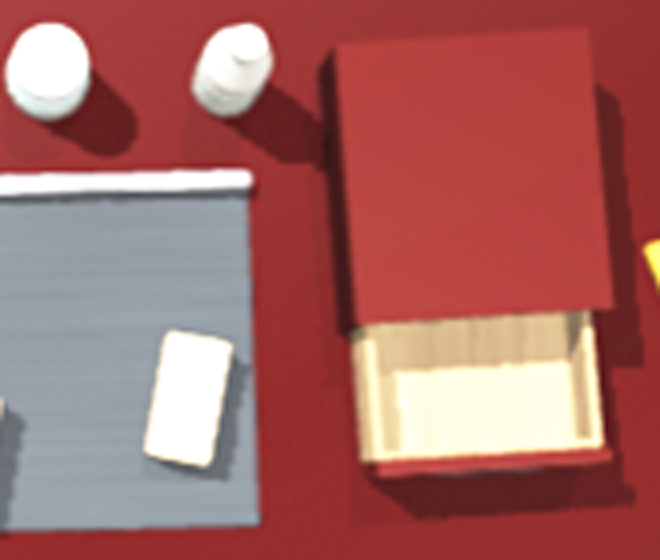

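```bash
python3 - <<'E'
from h import *
o1=np.array([110,85]);o2=np.array([260,85])
# 4x resize: src=(d+.5)/4-.5
f=lambda l,o:(np.array(l)+.5)/4-.5+o
def P(n,l,o,z): 
    w=px2w("top",f(l,o),z);print(n,np.round(w,1).tolist());return w
a=P("trayBL",[(386,533)],o1,3);b=P("trayBR",[(260,523)],o2,3)
c=P("rail corner L outer",[(377,184)],o1,18);d=P("rail R outer/inner",[(252,172),(252,187)],o2,18)
P("endrail tip in/out",[(397,412),(379,414)],o1,18);P("railinnercorner",[(397,200)],o1,18)
print(np.linalg.norm(a-b), np.linalg.norm(c-d[0]))
P("cab",[(335,45),(590,28),(612,308),(357,325)],o2,75)
P("panel outer",[(378,474),(610,460)],o2,67);P("panel inner",[(378,462),(610,449)],o2,67)
P("knob",[(153,313)],o1,84);P("extr",[(112,238),(250,262),(226,398),(82,368)],o1,50)
P("stick",[(62,443),(216,478),(208,516),(55,472)],o1,14)
im=cv2.imread('pics/top0.png');m=(im.min(2)>225).astype(np.uint8);m[:, :207]=0;m[:140]=0;m[:,326:]=0
n,L,S,C=cv2.connectedComponentsWithStats(m)
for i in range(1,n):
    if S[i,4]>100:
        ct=cv2.findContours((L==i).astype(np.uint8),0,1)[0][0]
        r=cv2.minAreaRect(px2w("top",ct.reshape(-1,2),33).astype(np.float32));print(px2w("top",C[i],33),r,S[i,4])
E
```

```text
trayBL [[403.9, 184.2]]
trayBR [[423.1, -206.4]]
rail corner L outer [[692.2, 200.2]]
rail R outer/inner [[712.4, -192.8], [699.8, -193.0]]
endrail tip in/out [[503.4, 176.8], [501.4, 191.5]]
railinnercorner [[679.3, 183.1]]
391.05276846073764 393.4940432135212
cab [[804.2, -248.1], [822.4, -449.1], [599.6, -466.9], [581.0, -268.3]]
panel outer [[464.8, -287.8], [480.9, -468.4]]
panel inner [[474.2, -287.7], [489.5, -468.4]]
knob [[572.6, 362.3]]
extr [[636.2, 408.0], [619.7, 295.6], [509.4, 310.2], [530.3, 427.0]]
stick [[470.6, 452.1], [445.3, 324.1], [414.1, 329.3], [446.7, 456.7]]
[[ 523.04008038 -141.66536689]] ((523.37353515625, -141.71942138671875), (51.33753967285156, 99.44711303710938), 80.59275817871094) 487
[[474.87996297 132.34265893]] ((475.140380859375, 132.18881225585938), (51.431175231933594, 100.48143005371094), 76.76219940185547) 489
[[472.19921647  42.08027397]] ((472.4612731933594, 42.18450164794922), (51.31541061401367, 99.123291015625), 82.82803344726562) 489
```

```bash
cat >> h.py <<'E'
TH=0.050; TO=np.array([562.,-4.]); R=np.array([[np.cos(TH),-np.sin(TH)],[np.sin(TH),np.cos(TH)]])
def tw(x,y,z): return [*(TO+R@[x,y]),z]
def wt(p): return (np.array(p)-TO)@R
def ori(a,p):  # of a, a+pi choose the one with the last joint nearest mid
    best=None
    for k in(-1,0,1,2):
        q=down(a+k*np.pi);j=inverse_kinematics(p,q)
        if j is not None and (best is None or abs(j[6])<best[0]): best=(abs(j[6]),q)
    return best[1]
def bricks(fn=None):
    im=snap("top",fn);m=(im.min(2)>225).astype(np.uint8)
    keep=np.zeros_like(m)
    poly=w2px("top",[tw(-148,-193,3),tw(126,-193,18),tw(126,181,18),tw(-55,181,18),tw(-148,193,3)])
    cv2.fillPoly(keep,[np.round(poly).astype(np.int32)],1);m&=keep
    n,L,S,C=cv2.connectedComponentsWithStats(m);out=[]
    for i in range(1,n):
        if S[i,4]>60:
            ct=cv2.findContours((L==i).astype(np.uint8),0,1)[0][0].reshape(-1,2)
            (c,(w,h),an)=cv2.minAreaRect(px2w("top",ct,33).astype(np.float32))
            a=np.radians(an)+(np.pi/2 if h>w else 0);a=(a-TH+np.pi/2)%np.pi-np.pi/2
            out.append((*np.round(wt(c),1).tolist(),round(float(a),3),round(w),round(h),int(S[i,4])))
    return out
def drag(bx,by,ba,ys,via):
    p=tw(bx,by,120);q=ori(TH+ba,p)
    grip(70,25);goto(p,q);move_straight(tw(bx,by,8));grip(40,25)
    print("w",read_gripper_width(),read_grip_force())
    a=2*np.arctan2(q[2],q[1]);q2=down(a-ba)
    for v in via: move_straight(tw(*v,8),q2,v=70)
    print(move_straight(tw(88,ys,8),q2,v=50,max_force=10),wt(read_ee_pos()[:2]),"w",read_gripper_width())
    grip(58);move_straight(tw(75,ys,120),v=200)
def pushy(y0,y1,x=78):
    p=tw(x,y0,100);q=ori(TH+np.pi/2,p);grip(40);goto(p,q);move_straight(tw(x,y0,9))
    r=move_straight(tw(x,y1,9),v=50,max_force=10);e=wt(read_ee_pos()[:2]);print("pushy",r,e)
    move_straight(tw(x,e[1]-8,9));move_straight(tw(x,e[1]-8,100),v=200)
E
python3 - <<'E'
from h import *
goto([500,250,250],ori(TH,[500,250,250]))
b=bricks();print(b,read_clock())
A=max(b,key=lambda t:t[1])
drag(*A[:3],132,[(-60,132),(60,132)])
print(bricks())
pushy(80,132);print(bricks(),read_clock())
E
```

```text
[(-45.7, -135.5, -0.217, 52, 100, 496), (-80.0, 140.4, -0.281, 51, 101, 495), (-87.1, 50.6, -0.175, 52, 100, 497)] 1.75
w 49.283539700171616 26.762510240077972
True [ 82.04235029 132.50534854] w 49.56614218196605
[(-44.1, -135.8, -0.217, 52, 99, 479), (-88.0, 50.7, -0.172, 52, 101, 492)]
pushy True [ 77.68700096 125.57471659]
[(-44.1, -135.7, -0.217, 52, 99, 471), (-87.6, 50.7, -0.175, 52, 102, 490)] 11.9167
```

```bash
python3 - <<'E'
from h import *
b=[t for t in bricks() if t[0]<20];B=max(b,key=lambda t:t[1]);C=min(b,key=lambda t:t[1])
drag(*B[:3],84,[(-60,84),(60,84)]);pushy(32,82)
drag(*C[:3],34,[(-20,-60),(20,34)]);pushy(-18,32)
p=tw(-60,100,220);goto(p,ori(TH,p));print(bricks('b1.png'),read_clock())
E
```

```text
w 49.189256804830706 26.61465972661972
True [81.40172042 84.30081631] w 49.374701916264385
pushy True [77.71030259 75.57912395]
w 49.65987864394639 26.282842755317688
True [20.48961813 32.76716607] w 49.36134620915188
pushy True [78.21607901 23.27346467]
[(95.3, 133.3, -1.556, 57, 93, 435), (12.6, 47.7, 0.313, 101, 51, 461)] 34.9583
```

```bash
python3 - <<'E'
import cv2
p=cv2.imread('pics/b1.png')[85:235,110:340];cv2.imwrite('pics/b1c.png',cv2.resize(p,None,fx=3.4,fy=3.4,interpolation=cv2.INTER_CUBIC))
E
```

```text
(no output)
```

View pics/b1c.png

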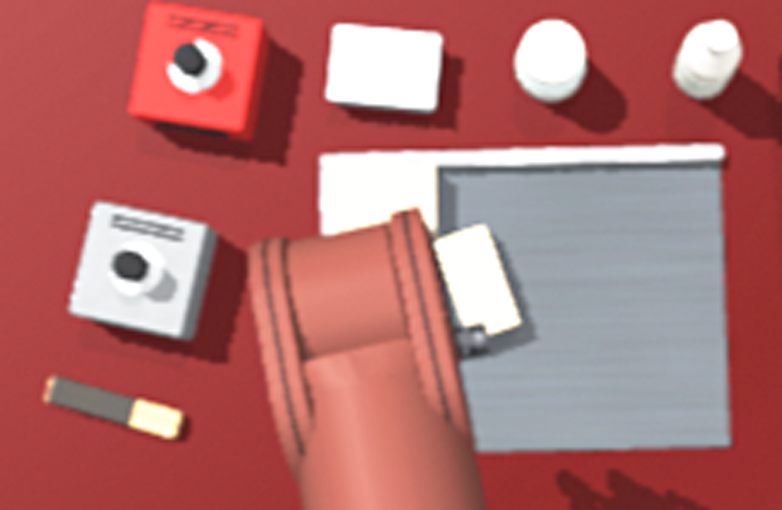

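```bash
python3 - <<'E'
from h import *
drag(12.6,47.7,0.313,34,[(0,34),(65,34)]);pushy(-22,32)
# square the ends: push each +x
for y in (160,110,60):
    p=tw(0,y,60);q=ori(TH,p);grip(10);goto(p,q);move_straight(tw(0,y,9))
    r=move_straight(tw(28,y,9),v=50,max_force=10);print(r,wt(read_ee_pos()[:2]));move_straight(tw(5,y,9));move_straight(tw(0,y,60))
pushy(0,34)
p=[470,380,250];goto(p,ori(0,p));snap("scene","s2.png")
print(bricks('b2.png'),read_clock())
p=cv2.imread('pics/b2.png')[85:235,110:340];cv2.imwrite('pics/b2c.png',cv2.resize(p,None,fx=3.4,fy=3.4,interpolation=cv2.INTER_CUBIC))
E
```

```text
w 49.59371469021408 27.349787056446075
True [82.26306611 34.02482223] w 49.54353510970075
pushy True [77.83032369 25.61295062]
True [ 18.53857195 160.07370808]
True [ 18.70258851 110.2600803 ]
True [18.67447697 60.28171322]
pushy True [77.91201319 25.5836148 ]
[(77.8, 107.6, 1.548, 92, 144, 1258)] 60.7583
```

View pics/b2c.png

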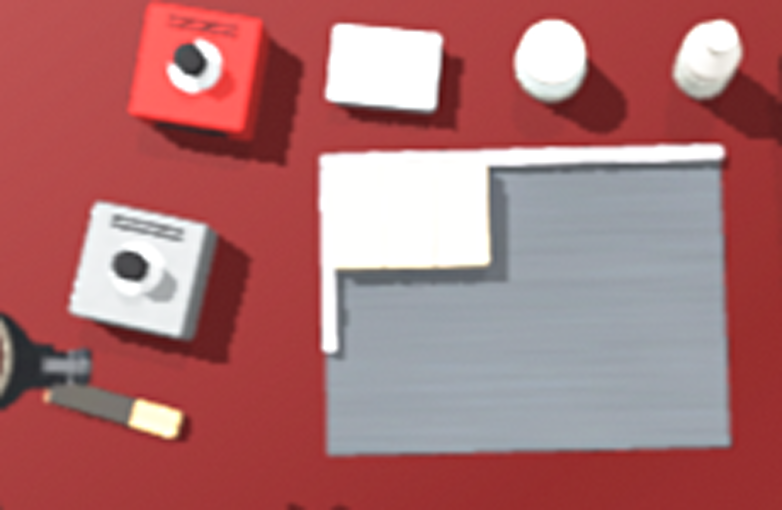

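```bash
python3 - <<'E'
from h import *
c=[444.2,390.5];p=[*c,100];grip(50);goto(p,ori(1.347,p));move_straight([*c,4],v=100);grip(10,50)
print("w",read_gripper_width(),read_grip_force());move_straight([*c,200]);print("w",read_gripper_width())
d=[538.5,-372.3];p=[*d,200];goto(p,ori(.089+np.pi/2,p));print("w",read_gripper_width(),read_grip_force())
snap("top","st_top.png");snap("scene","st_sc.png");print(read_clock())
a=cv2.imread('pics/st_top.png')[85:235,320:430];b=cv2.imread('pics/st_sc.png')[210:360,110:300]
cv2.imwrite('pics/st.png',cv2.resize(np.hstack([a,b]),None,fx=2.6,fy=2.6,interpolation=cv2.INTER_CUBIC))
E
```

```text
w 22.375740152826317 49.56535041332245
w 22.538569177520703
w 22.03084193859947 48.84585678577423
68.2167
```

View pics/st.png

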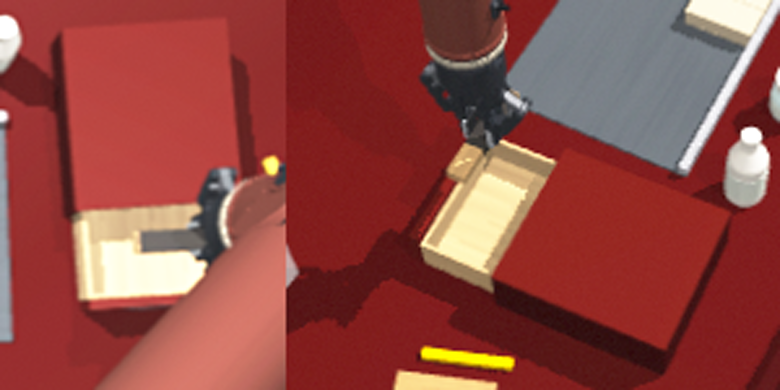

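```bash
python3 - <<'E'
from h import *
d=np.array([538.5,-372.3]);u=np.array([-np.sin(.089),np.cos(.089)])
w=px2w("top",[(320+138/2.6-.3,85+241/2.6-.3)],206)[0];s=(w-d)@u;print(w,s)
if 55<s<76:
    d=d-u*(s-65)*.7
    print(move_straight([*d,40],v=150),move_straight([*d,18],v=50,max_force=8),read_ee_pos(),read_gripper_width())
    grip(44);move_straight([*d,180])
    # close the drawer
    cx=np.array([np.cos(.089),np.sin(.089)]);f=np.array([472.8,-378.1])
    a=f-cx*40;p=[*a,130];grip(10);goto(p,ori(.089,p))
    snap("top","dr1.png");print(read_clock())
    b=cv2.imread('pics/dr1.png')[85:235,320:430];cv2.imwrite('pics/dr1c.png',cv2.resize(b,None,fx=3,fy=3,interpolation=cv2.INTER_CUBIC))
E
```

```text
[ 535.44239957 -306.70278745] 65.6093535652816
False True [ 538.28186938 -372.17059152   16.83123176] 22.170879605959392
73.175
```

View pics/dr1c.png

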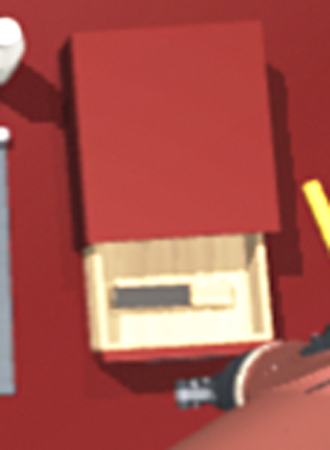

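```bash
python3 - <<'E'
from h import *
cx=np.array([np.cos(.089),np.sin(.089)]);f=np.array([472.8,-378.1]);a=f-cx*40
move_straight([*a,35]);b=f+cx*(118-11+12)
print(move_straight([*b,35],v=60,max_force=15),((read_ee_pos()[:2]-f)@cx),read_force())
e=np.array(read_ee_pos()[:2])-cx*30;move_straight([*e,35]);move_straight([*e,200])
p=[480,150,350];p=[450,-100,300];goto(p,ori(0,p))
print(bricks('f.png'),read_clock())
q=cv2.imread('pics/f.png')[85:235,110:430];cv2.imwrite('pics/fc.png',cv2.resize(q,None,fx=2.5,fy=2.5,interpolation=cv2.INTER_CUBIC))
E
```

```text
True 105.71059493608234 [0.24053428 0.0840377  0.35207437]
[(77.0, 108.4, -1.564, 95, 144, 1268)] 79.6167
```

View pics/fc.png

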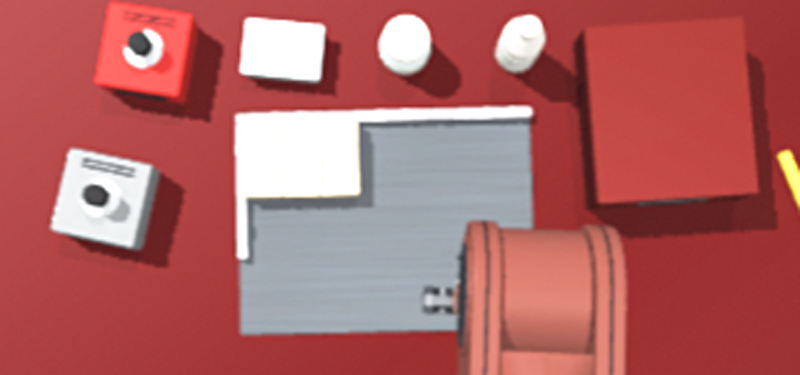

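```bash
python3 - <<'E'
from h import *
cx=np.array([np.cos(.089),np.sin(.089)]);f=np.array([472.8,-378.1])
s=f+cx*85;p=[*s,120];grip(10);goto(p,ori(.089,p));move_straight([*s,35])
print(move_straight([*(f+cx*119),35],v=20,max_force=15),((read_ee_pos()[:2]-f)@cx),read_force())
move_straight([*(f+cx*75),35]);move_straight([*(f+cx*75),150])
k=[572.6,362.3];p=[*k,200]
goto(p,ori(np.arctan2(-16.5,-112.4)+np.pi/2 if 0 else .17,p));im=snap("top","k.png");snap("scene","k2.png");print(read_clock())
q=cv2.imread('pics/k2.png')[100:230,230:380];cv2.imwrite('pics/kc.png',cv2.resize(q,None,fx=3.5,fy=3.5,interpolation=cv2.INTER_CUBIC))
E
```

```text
True 105.56915240232581 [ 0.16035455 -0.48738241  0.38685598]
87.45
```

View pics/kc.png

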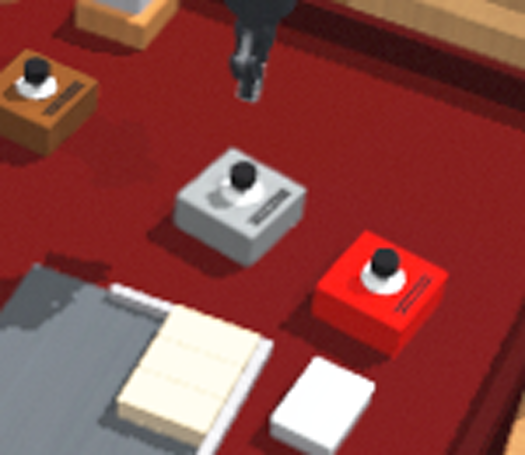

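```bash
python3 - <<'E'
from h import *
s=px2w("scene",[(230+242/3.5-.3,100+168/3.5-.3)],84)[0];print(s)
k=(s+[572.6,362.3])/2
grip(70);move_straight([*k,120]);print(move_straight([*k,57],v=60,max_force=10));grip(15,80)
print("w",read_gripper_width(),read_grip_force(),read_force())
print(move_straight([*k,75],v=20,max_force=30),read_ee_pos(),read_force(),read_gripper_width());pause(0.8);print(read_force(),read_gripper_width())
snap("scene","k3.png")
q=cv2.imread('pics/k3.png')[100:230,230:380];cv2.imwrite('pics/k3c.png',cv2.resize(q,None,fx=3.5,fy=3.5,interpolation=cv2.INTER_CUBIC))
E
```

```text
[569.99680039 366.58962832]
False
w 29.878650570912626 78.69065880775452 [-1.84672751 -1.25898482  5.35641594]
True [571.28675829 364.71750264  71.04025563] [ 5.30820888  3.8931298  -7.32935834] 29.432536646700317
[ 5.49170554  3.89636543 -7.32264338] 29.564078198251497
```

View pics/k3c.png

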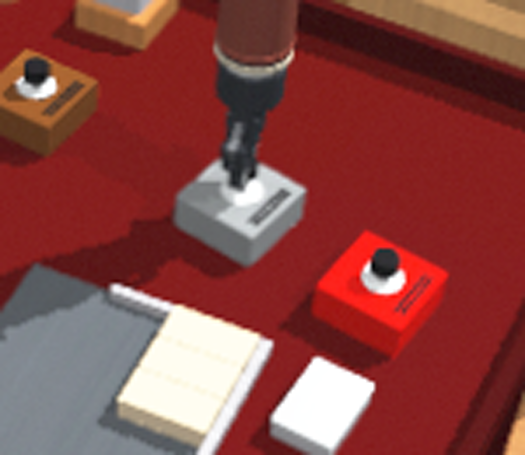

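```bash
python3 - <<'E'
from h import *
p=list(read_ee_pos());move_straight([p[0],p[1],58],v=40);grip(70);move_straight([p[0],p[1],200])
q=[420,330,250];goto(q,ori(0,q));pause(.5)
print(bricks('z.png'),read_clock())
q=cv2.imread('pics/z.png')[85:235,110:430];cv2.imwrite('pics/zc.png',cv2.resize(q,None,fx=2.5,fy=2.5,interpolation=cv2.INTER_CUBIC))
E
```

```text
[(76.9, 108.3, -1.563, 95, 144, 1275)] 95.2833
```

View pics/zc.png

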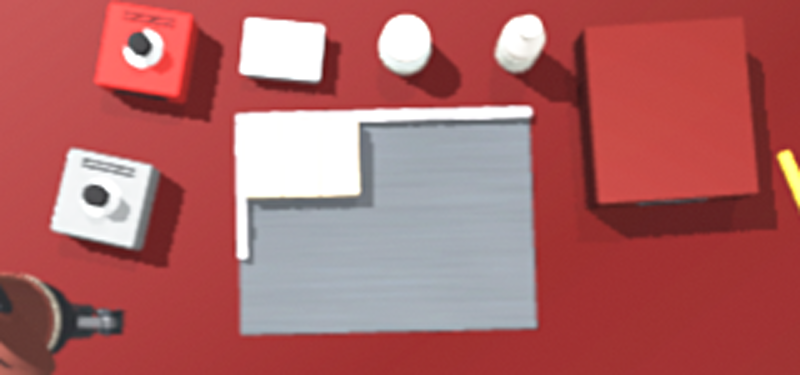

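The row is still tight in the corner (around (300,155)), the drawer is shut, the knob at (97,195) is back down, and the arm is clear of everything.

```bash
python3 -c "
from bench import *
print(job_done())"
```

```text
the job is handed in; nothing more can be done
None
```

I handed in the job at about 95 s: the three bricks present are in a closed row in the corner, the stick is in the drawer pushed to its stop, and the knob was pulled fully up, held 0.8 s and let back; the final pictures agree, but no verdict was returned.

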